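# Load the vial shaker and start it gently

### The job

Load the orbital shaker: push the two blue-capped vials, still standing upright, one behind the other into the lane between the two guide rails on its platform, up against the end stop with no big gap between them. Then start it gently: push the black knob on the sloping front panel down and, only while it is pressed, turn it clockwise from the white mark to the green mark and let it spring back up there; do not run past green towards the orange (fast) mark. Do not knock a vial over, and leave the tip box, petri dish and timer where they are.

Things in the scene. Friction and masses are not known exactly. Their poses are not given: they have to be found in the camera images.
- shaker: White bench orbital shaker, fixed, 220 mm deep (x), 280 mm wide (y), housing top at z = 81 mm. Origin: middle of its underside on the bench; x to its back, y to its left seen from the front, z up. Its front panel faces -x, sloping 28 degrees from horizontal, up to the back: dark display on the left half, knob on the right half. Two vials start on the left half of its platform.
- platform_mid (a point): Middle of the top face of the shaker's smooth, low-friction aluminium platform (135 mm in x, 270 mm in y, left half bare), 100 mm above the bench; shaker axes; at (37.5, 0, 100) mm in the shaker frame. Guide rails and end stop stand on its right (-y) half.
- lane_end (a point): On the platform face, lane centre line, at the inner face of the end stop (20 mm high); shaker frame (40, -115, 100) mm, shaker axes: +y runs along the lane to its mouth, x across. The lane is 30 mm wide between two slippery polished steel rails: round bars 7 mm thick, tops 14.5 mm above the platform. A vial touching the stop has its origin at y = 13 mm here, the next one touching it at y = 39 mm.
- lane_mouth (a point): On the platform face, lane centre line, at the open mouth; shaker frame (40, 4, 100) mm, shaker axes. From here the rails close in, each by 13 mm over the first 26 mm (towards -y), then run parallel to the end stop.
- knob_grip (a point): Point on the axis of the black knob, in its grip bar, turning with it; about (-89, -58, 88) mm in the shaker frame with the knob up. z: out of the panel, 28 degrees off vertical; x: along the bar to its white pointer line. Bar 38 mm long (x), 12 wide (y), 21 high: top 9.5 mm above this point; skirt's top face 11.5 mm below it (skirt 44 mm across, 8.5 mm clear of the panel).
- knob (a joint): Turn of the knob, rad, growing clockwise as seen facing the panel: 0 at the white dot (off, up the slope), 1.047 at green (gentle, 60 degrees), 2.094 at orange (fast). At each mark it has about 0.12 rad of play either way; a lock holds it at the mark unless it is pressed: never force it.
- knob_press (a joint): How far the knob is pressed in along its axis, m: 0 up, 0.0075 fully down. Spring 6 N when up, 10.5 N fully down. Past 5 mm the knob is free to turn; let go between marks it stays caught about 5 mm down; at a mark it springs back up to 0.
- vial_1: Reagent vial with blue screw cap, loose, upright on the platform: 25 mm across, 58 mm high, 20 to 40 g; flat foot; the body is 46 mm high, the cap above it 20 mm across. It can be pushed along upright if touched below about 25 mm height. Origin at the middle of its underside, z up.
- vial_2: A second vial just like vial_1, standing farther from the lane.
- tip_box: Pipette tip box, red and clear, 88 x 118 mm, 74 mm high, loose on the bench right of the shaker; leave it. Origin: middle of its underside.
- petri_dish: Petri dish with lid, 91 mm across, 16 mm high, loose on the bench left of the shaker; leave it. Origin: middle of its underside.
- timer: Bench timer, 64 x 72 mm, 19 mm high, loose on the bench left of the shaker; leave it. Origin: middle of its underside.

How it is judged:
On the way, in this order (a step that is already met when the one before it is completed fails the run):
1. both vials stand in the lane, in single file up to the end stop (x of vial_1 in the frame of lane_end between -0.008 and 0.008 m and y of vial_1 in the frame of lane_end between 0.006 and 0.052 m and z of vial_1 in the frame of lane_end between -0.006 and 0.006 m and angle between each of vial_1, vial_2's own z axis and vertical below 0.15 rad and x of vial_2 in the frame of lane_end between -0.008 and 0.008 m and y of vial_2 in the frame of lane_end between 0.006 and 0.052 m and z of vial_2 in the frame of lane_end between -0.006 and 0.006 m), for 0.2 s.
2. the knob, held down, is turned away from the white mark (value of joint knob_press above 0.004 m and value of joint knob above 0.35 rad), for 0.05 s.
At the end, for the whole second after the job is handed in: Both vials stand upright (within 8 degrees) on the platform inside the lane (within 8 mm of its centre line), both within 52 mm of the end stop, at rest; the knob is at the green mark (within 10 degrees) and has sprung back up (within 2 mm) (all of step 1 and value of joint knob between 0.87 and 1.22 rad and value of joint knob_press below 0.002 m and linear speed of each of vial_1, vial_2 below 0.02 m/s); the robot touches nothing.
It fails at once if the knob is turned past green towards orange (value of joint knob above 1.6 rad).
It fails at once if the knob is forced round between white and green without being pressed down (value of joint knob between 0.3 and 0.85 rad and value of joint knob_press below 0.003 m).
It fails at once if a vial is knocked over (angle between any of vial_1, vial_2's own z axis and vertical above 0.6 rad).
It fails at once if the tip box, petri dish or timer is moved more than 30 mm (distance of any of tip_box, petri_dish, timer from where it was at the start of the episode above 0.03 m).
It also fails if it takes over 66 s, if anything falls off the work surface, if the arm or the gripper's body presses on something with over 40 N, if the wrist force passes 120 N, or if a joint passes its speed limit or range.

### The arm

A 6-joint arm with a two-finger parallel gripper is mounted at the origin on the work surface; the furniture and walls round the work are solid. World frame = base frame: x ahead of the robot, y to its left, z up, the work surface at z = 0. Lengths are in m, angles in rad, forces in N, time in s.
With the tool pointing down it reaches from about 0.275 to 0.775 m from the base axis. Payload 14.6 kg.
Tool frame: the origin (TCP) lies midway between the tips of the shut fingers; the grasp point (between the pads) lies ctrl.hold_point_z behind it (ctrl.hold_point_z is the distance from the TCP to the grasp point, in m); z points along the fingers, y is the line along which they close (so a half turn about z gives the same grasp; the last joint's range is limited). The gripper opens to 85 mm and grips with 20 to 120 N. Pads are 22 mm wide; open, the fingers measure 114 mm over their backs; the gripper's body (76 mm by 85 mm) begins 54 mm behind the grasp point. The pads swing forward as they close: fully open they stand 13 mm farther back than shut.
Start: joints at [-1.341, 0.263, -0.048, 1.259, 0, 1.415], TCP at [0.197, -0.487, 0.231] pointing down, gripper open.
Joint ranges: [-2.65, 2.65], [-0.89, 1.7], [-1.18, 1.37], [-2.13, 2.11], [-1.35, 1.29], [-3.14, 3.14]. Speed limits (rad/s): [1.89, 1.89, 2.57, 2.79, 3.14, 3.14].

### API

Orientations are given as a unit quaternion [x, y, z, w].
In Python, from cell import ctrl, set_gripper, solve_ik, imaging, recognise, mark_of gives the robot as it stands. Calls block until the motion is done:
- ctrl.reach(position, orientation): joint-space move of the TCP to a pose.
- ctrl.servo_line(position, v=0.15, orientation=None, until_force=None): straight line of the TCP; orientation=None keeps the orientation; v is the mean speed in m/s. With until_force (N) it stops when the force on the tool has changed by that much, and returns True; else False.
- ctrl.set_joints(angles): joint-space move.
- set_gripper(opening, grasp_force=None): opening from 0.0 (shut) to 1.0 (fully open); grasp_force is the grip in N (None keeps the last); returns when the fingers have stopped.
- ctrl.dwell(seconds).
- solve_ik(position, orientation): joint angles nearest the present ones, or None.
- ctrl.observe(): the state.
- imaging.camera(name): name is "scene" or "top" or "wrist"; returns a dict with "img" (480x640x3 uint8, red, green, blue), "fx", "fy", "cx", "cy" (pixels), "R" (3x3) and "t" (3): a world point X has camera coordinates R X + t; the wrist camera has in their place "mount" (4x4, takes a point from camera to tool coordinates, whose origin is the TCP and whose axes are the flange's). Camera axes: x right, y down, z forward; pixel columns grow to the right and rows downward; lengths in m; the calibration is good to about 2 mm. A picture is of the moment at which its call begins: read the wrist's pose just before it. There is no depth.
A pose or a line that the arm cannot do raises ctrl.Unreachable and nothing moves.
- ctrl.hand_in(): hands the job in; it is judged then, once.
Trained networks look in the newest picture that a camera, given by its name, has taken for a name from the list of things; names that differ only in an ending like _2 or _b are one class to them, and where a whole thing is asked for, a point or a joint stands for the part that bears it (a point fixed in the world has none). Each returns a list of dicts, best first, with "score" (0 to 1); they miss things now and then, are a little off and sometimes report something else, mostly with a low value. They report only what shows in the picture. A call takes as long as a camera call.
- recognise(camera, label): "position" ([x, y, z] in m, in world coordinates, good to about 4 mm: the middle of the surface that is visible of it).
- mark_of(camera, label): "position" ([x, y, z] in m, in world coordinates, good to about 4 mm: a listed point, or the origin of a listed thing).
The state is a dict: "t": time; "joints": joint angles; "dq": joint speeds; "joint_efforts": joint torques, N m; "tool_pos": TCP position; "tcp_rot": TCP orientation; "wrist_force": force on the tool from outside, world axes, zero at the start; "ft_torque": the same for the moment, N m; "finger_gap": opening from 0.0 (shut) to 1.0 (fully open); "finger_force": force on a finger pad.
Only numpy, scipy, OpenCV 4.12 (cv2) and the standard library are available. Lean on these libraries where they do the work, as an engineer would, in place of code of your own. Each camera call takes 0.05 s, during which the arm holds its last target. There are 200 camera calls.

## Working session

There is one attempt and no reset: what is moved stays moved. The work goes in short steps, each a Python script; the robot and the scene stay as the last script left them, time stands still between calls to the robot, and variables do not carry over. Pictures are saved under pics/ and viewed, at most 10 in all, crops included, and the job is handed in when it is done.

```bash
ls; mkdir -p pics; python3 - <<'E'
from cell import *
import cv2,numpy as np
o=ctrl.observe();print(o['t'],o['tool_pos'],o['tcp_rot'],o['finger_gap'],ctrl.hold_point_z)
for c in ['top','scene']:
    d=imaging.camera(c);cv2.imwrite(f'pics/{c}1.png',d['img'][:,:,::-1])
    np.savez(f'{c}.npz',**{k:v for k,v in d.items()})
    for l in ['shaker','platform_mid','lane_end','lane_mouth','knob_grip','vial_1','tip_box','petri_dish','timer']:
        print(c,l,[(np.round(r['position'],4).tolist(),round(r['score'],2)) for r in mark_of(c,l)[:3]])
E
```

```text
cell.py
pics
0.0 [ 0.19699558 -0.48635773  0.23084469] [ 9.81553560e-01  1.91186677e-01 -2.82269391e-05 -5.12666836e-04] 0.9988838968537135 0.0187
top shaker [([0.544, -0.0517, -0.0029], 0.57)]
top platform_mid [([0.5796, -0.048, 0.0997], 0.82), ([0.5846, -0.0499, 0.1031], 0.4), ([0.5788, 0.0565, 0.1007], 0.17)]
top lane_end [([0.5785, -0.1651, 0.0997], 0.61)]
top lane_mouth [([0.5858, -0.0507, 0.104], 0.91)]
top knob_grip [([0.4549, -0.1108, 0.0837], 0.61)]
top vial_1 [([0.5886, -0.0181, 0.1032], 0.76), ([0.5767, 0.058, 0.1001], 0.65)]
top tip_box [([0.574, -0.2775, -0.003], 0.81), ([0.4803, 0.164, 0.0008], 0.53)]
top petri_dish [([0.4813, 0.165, 0.0038], 0.69)]
top timer [([0.6091, 0.1518, -0.0028], 0.97)]
scene shaker [([0.5438, -0.0496, 0.0023], 0.56), ([0.4823, 0.1607, 0.0026], 0.23)]
scene platform_mid [([0.5775, -0.049, 0.0957], 0.57)]
scene lane_end [([0.5776, -0.1677, 0.1013], 0.77)]
scene lane_mouth [([0.5767, -0.0463, 0.1014], 0.68)]
scene knob_grip [([0.4532, -0.1076, 0.0898], 0.67)]
scene vial_1 [([0.588, -0.0246, 0.103], 0.92), ([0.5745, 0.0568, 0.1022], 0.61)]
scene tip_box [([0.5742, -0.2821, -0.0034], 0.91), ([0.5866, -0.0235, 0.1017], 0.73)]
scene petri_dish [([0.4816, 0.1608, 0.0018], 0.92), ([0.576, 0.0567, 0.1039], 0.31), ([0.5773, -0.0506, 0.0936], 0.19)]
scene timer [([0.6132, 0.1541, -0.0003], 0.83)]
```

View pics/top1.png

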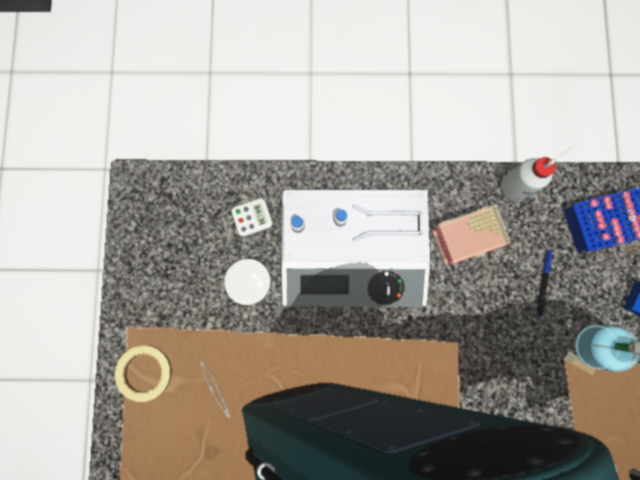

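View pics/scene1.png

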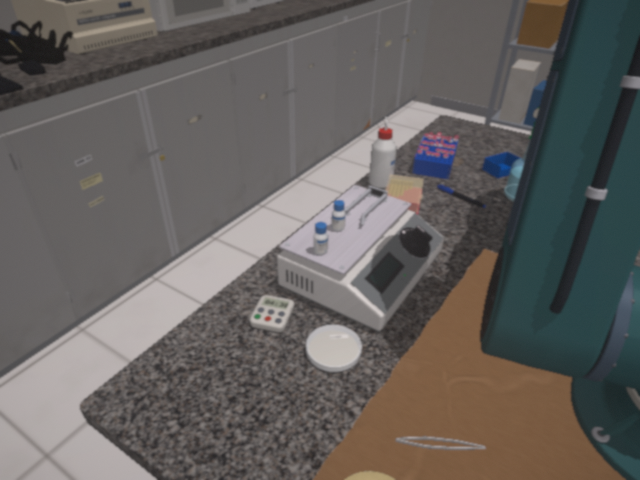

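```bash
cat > h.py <<'E'
from cell import *
import cv2,numpy as np
from scipy.spatial.transform import Rotation as Ro
def ori(z,y):
    z=np.array(z,float);z/=np.linalg.norm(z);y=np.array(y,float);y-=z*(y@z);y/=np.linalg.norm(y)
    return Ro.from_matrix(np.c_[np.cross(y,z),y,z]).as_quat()
def snap(name):
    o=ctrl.observe();d=imaging.camera('wrist')
    cv2.imwrite(f'pics/{name}.png',d['img'][:,:,::-1])
    T=np.eye(4);T[:3,:3]=Ro.from_quat(o['tcp_rot']).as_matrix();T[:3,3]=o['tool_pos']
    C=T@d['mount'];np.savez(name+'.npz',C=C,K=[d['fx'],d['fy'],d['cx'],d['cy']]);return C,d
def px2w(name,u,v,z):
    f=np.load(name+'.npz');C=f['C'];fx,fy,cx,cy=f['K']
    r=C[:3,:3]@np.array([(u-cx)/fx,(v-cy)/fy,1]);return C[:3,3]+r*(z-C[2,3])/r[2]
def w2px(name,X):
    f=np.load(name+'.npz');C=f['C'];fx,fy,cx,cy=f['K']
    p=C[:3,:3].T@(np.array(X)-C[:3,3]);return np.array([fx*p[0]/p[2]+cx,fy*p[1]/p[2]+cy])
def marks(c,ls):
    for l in ls: print(c,l,[(np.round(r['position'],4).tolist(),round(r['score'],2)) for r in mark_of(c,l)[:3]])
E
python3 - <<'E'
from h import *
for s in (1,-1):
    q=ori([0,0,-1],[s,0,0]);print(s,solve_ik([.58,-.15,.12],q),solve_ik([.58,.06,.12],q))
for s in (1,-1):
    z=[np.sin(np.radians(28)),0,-np.cos(np.radians(28))]
    q=ori(z,[0,s,0]);q2=(Ro.from_quat(q)*Ro.from_rotvec([0,0,np.radians(60)])).as_quat()
    print('knob',s,solve_ik([.455,-.108,.08],q),solve_ik([.455,-.108,.08],q2))
q=ori([0,0,-1],[0,1,0])
print(solve_ik([.50,-.04,.34],q))
q0=ctrl.observe()['joints']
ctrl.reach([.50,-.04,.34],q)
C,d=snap('w1');print(C.round(3),d['fx'])
marks('wrist',['platform_mid','lane_end','lane_mouth','knob_grip','vial_1'])
E
```

```text
1 [-0.3890347   0.44054028 -0.08258588  1.04767017  0.          1.18176163] [-0.03662931  0.41491593 -0.12616137  1.02971903  0.          1.53416702]
-1 [-0.3890347   0.44054028 -0.08258588  1.04767017  0.         -1.95983102] [-0.03662931  0.41491593 -0.12616137  1.02971903  0.         -1.60742563]
knob 1 [-0.56671928  0.04587486 -0.94421619  0.15902818  0.2547917  -0.51190575] [-0.56671928  0.04587486 -0.94421619  0.15902818  0.2547917   0.5352918 ]
knob -1 [-0.56671928  0.04587486 -0.94421619  0.15902818  0.2547917   2.62968691] [-0.56671928  0.04587486 -0.94421619  0.15902818  0.2547917  -2.60630085]
[-0.24242831  0.21429336  0.17732347  1.53382644  0.         -0.24242831]
[[ 0.002  0.949  0.316  0.419]
 [ 1.    -0.003  0.    -0.04 ]
 [ 0.001  0.316 -0.949  0.482]
 [ 0.     0.     0.     1.   ]] 367.7469280887264
wrist platform_mid [([0.581, -0.0558, 0.0973], 0.97)]
wrist lane_end [([0.4577, -0.1126, 0.0843], 0.67)]
wrist lane_mouth [([0.5835, -0.0444, 0.1004], 0.71)]
wrist knob_grip [([0.4557, -0.1136, 0.0864], 0.79)]
wrist vial_1 [([0.581, 0.0569, 0.1027], 0.91), ([0.5904, -0.0171, 0.0982], 0.86)]
```

View pics/w1.png

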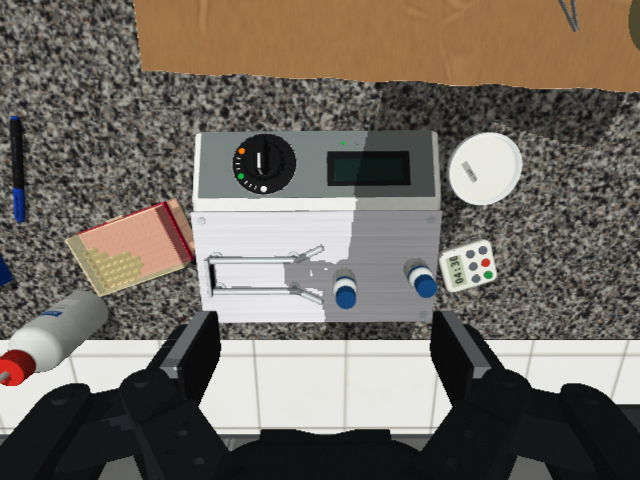

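The wrist view shows the knob at about (263,160) with its pointer at the white mark, the rails at rows ~259 and ~291, the end stop at column ~210, the vials at (346,290) and (422,278), and the shaker almost square to the world. I'll zoom in to measure.

```bash
python3 - <<'E'
from h import *
im=cv2.imread('pics/w1.png')
c=cv2.resize(im[125:325,185:445],None,fx=3,fy=3,interpolation=cv2.INTER_CUBIC)
cv2.imwrite('pics/c1.png',c)
for n,u,v,z in [('fr',192,211,.1),('fl',441,210,.1),('br',203,322,.1),('bl',434,321,.1),('rail1a',215,259,.111),('rail1b',288,258.5,.111),('rail2a',215,291,.111),('rail2b',288,290.5,.111),('stop',214,276,.12)]:
    print(n,px2w('w1',u,v,z).round(4))
E
```

```text
fr [ 0.5122 -0.1818  0.1   ]
fl [0.5118 0.0835 0.1   ]
br [ 0.6468 -0.1845  0.1   ]
bl [0.6462 0.0883 0.1   ]
rail1a [ 0.5628 -0.1591  0.111 ]
rail1b [ 0.5624 -0.0802  0.111 ]
rail2a [ 0.601  -0.1628  0.111 ]
rail2b [ 0.6006 -0.0815  0.111 ]
stop [ 0.5788 -0.1592  0.12  ]
```

View pics/c1.png

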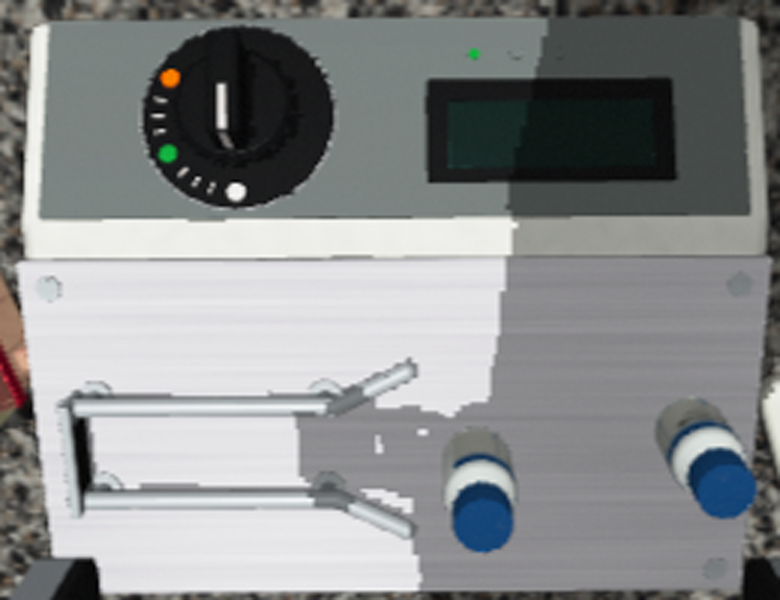

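```bash
python3 - <<'E'
from h import *
g=lambda u,v,z:print(px2w('w1',185+u/3,125+v/3,z).round(4))
for a in [(120,406,.111),(320,405,.111),(120,499,.111),(320,496,.111),(90,450,.1),(78,450,.12),(482,517,.158),(724,484,.158),(237,190,.065)]: g(*a)
print((w2px('w1',[.453,-.107,.088])-[185,125])*3)
print((w2px('w1',[.453-.0045,-.107,.0964])-[185,125])*3)
E
```

```text
[ 0.5644 -0.1484  0.111 ]
[ 0.5642 -0.0763  0.111 ]
[ 0.6014 -0.1517  0.111 ]
[ 0.6004 -0.0774  0.111 ]
[ 0.5864 -0.1645  0.1   ]
[ 0.5776 -0.1623  0.12  ]
[ 0.5851 -0.0201  0.158 ]
[0.5735 0.0579 0.158 ]
[ 0.4945 -0.1096  0.065 ]
[227.60298843  83.72568268]
[222.78109957  72.38264942]
```

```bash
cat > vial.py <<'E'
from h import *
import sys
x,y,yt=map(float,sys.argv[1:])
q=ori([0,0,-1],[-1,0,0]) if len(sys.argv)>5 else ori([0,0,-1],[1,0,0])
X=.5828
set_gripper(.7)
ctrl.reach([x,y,.22],q)
ctrl.servo_line([x,y,.1185],v=.1)
set_gripper(0,20); print(ctrl.observe()['finger_gap'])
ctrl.servo_line([x,y,.1195],v=.02)
ctrl.servo_line([X,min(y,-.01) if y<0 else y,.1195],v=.06)
y1=yt+.02
ctrl.servo_line([X,y1,.1195],v=.06); print(ctrl.observe()['wrist_force'].round(2))
hit=ctrl.servo_line([X,yt-.006,.1195],v=.015,until_force=3)
o=ctrl.observe();print(hit,o['tool_pos'],o['wrist_force'].round(2))
p=o['tool_pos']
ctrl.servo_line([X,p[1]+(.0005),.1185],v=.02)
set_gripper(.6)
ctrl.servo_line([X,p[1],.23],v=.12)
print(ctrl.observe()['t'])
E
python3 vial.py .586 -.020 -.151 && python3 - <<'E'
from h import *
ctrl.reach([.52,-.06,.30],ori([0,0,-1],[0,1,0]))
snap('w2');marks('wrist',['vial_1'])
E
```

```text
0.2758908225051438
[-0.3   0.49 -0.3 ]
True [ 0.58264627 -0.15255548  0.11921224] [0.56 0.57 0.29]
12.225
wrist vial_1 [([0.5864, -0.1534, 0.1001], 0.79), ([0.5807, 0.0606, 0.1003], 0.67)]
```

View pics/w2.png

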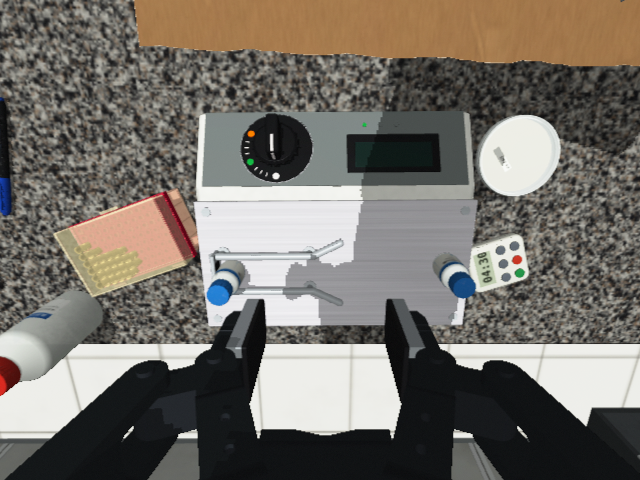

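Vial 1 stands at the stop, with its cap at (218,291); vial 2 is unmoved. Next is vial 2.

```bash
python3 vial.py .5745 .058 -.125 && python3 - <<'E'
from h import *
ctrl.reach([.45,-.10,.30],ori([0,0,-1],[0,1,0]))
C,d=snap('w3');marks('wrist',['vial_1','knob_grip'])
im=d['img'][:,:,::-1]
u,v=w2px('w3',[.453,-.107,.088]).astype(int);print(u,v)
y0,x0=max(0,v-60),max(0,u-130)
cv2.imwrite('pics/c3.png',cv2.resize(im[y0:y0+180,x0:x0+240],None,fx=3,fy=3,interpolation=cv2.INTER_CUBIC));print(x0,y0)
E
```

```text
0.2774593306039232
[ 0.    0.08 -0.46]
True [ 0.58259971 -0.12840939  0.11919044] [ 0.51  1.79 -0.05]
23.575
wrist vial_1 [([0.5864, -0.1505, 0.0964], 0.87), ([0.5879, -0.1247, 0.1028], 0.63), ([0.58, -0.052, 0.0966], 0.4)]
wrist knob_grip [([0.454, -0.1137, 0.0842], 0.77), ([0.5786, -0.0542, 0.0999], 0.16)]
317 208
187 148
```

View pics/c3.png

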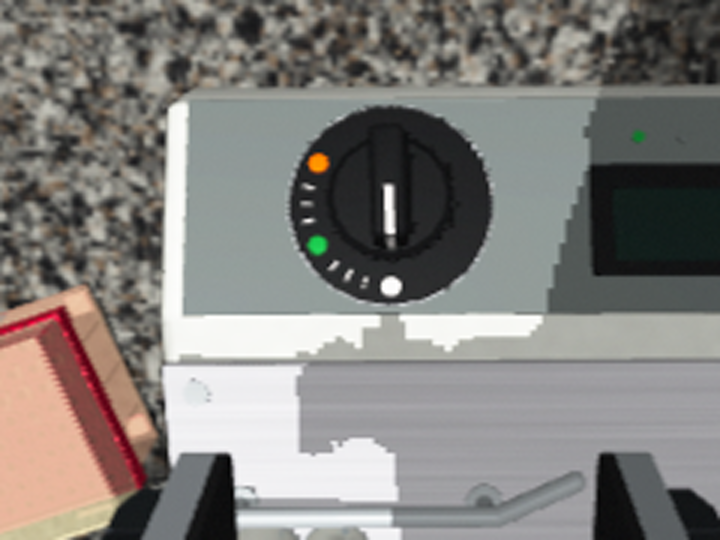

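```bash
python3 - <<'E'
from h import *
s,c=np.sin(np.radians(28)),np.cos(np.radians(28))
n=np.array([-s,0,c]);ax=np.array([c,0,s])
k=np.array([.4538,-.107,.088])
P=lambda X:(w2px('w3',X)-[187,148])*3
for nm,X in [('barfront',k+9.5e-3*n-.019*ax),('barback',k+9.5e-3*n+.019*ax),('skirt c',k-.0115*n),('skirt L',k-.0115*n-[0,.022,0]),('skirt R',k-.0115*n+[0,.022,0]),('skirt up',k-.0115*n+.022*ax),('disp platform corner',[.5428-.03,-.184,.1])]: print(nm,P(X).round(1))
for z in (.0964,.0779): print(z,px2w('w3',187+389/3,148+190/3,z).round(4))
E
```

```text
barfront [390.8 118.5]
barback [390.6 233.7]
skirt c [392.  191.6]
skirt L [327.  191.8]
skirt R [456.9 191.5]
skirt up [391.9 255.4]
disp platform corner [162.4 363.8]
0.0964 [ 0.4541 -0.1076  0.0964]
0.0779 [ 0.4586 -0.108   0.0779]
```

```bash
cat > k.py <<'E'
from h import *
s,c=np.sin(np.radians(28)),np.cos(np.radians(28))
n=np.array([-s,0,c]);k=np.array([.4555,-.1073,.088]);p=k-.0085*n
q=ori(-n,[0,1,0])
def st(m):
    o=ctrl.observe();print(m,round(o['t'],1),'F.n',round(float(o['wrist_force']@n),2),'F',o['wrist_force'].round(1),'Tn',round(float(o['ft_torque']@n),2),'d',round(float((o['tool_pos']-p)@n)*1e3,2),'gap',round(float(o['finger_gap']),3),'j6',round(o['joints'][5],3));return o
E
python3 - <<'E'
from k import *
set_gripper(.5)
ctrl.reach(p+.09*n,q);st('above')
print(ctrl.servo_line(p,v=.04,until_force=4));st('at')
set_gripper(0,80);st('grip')
print(ctrl.servo_line(p-.007*n,v=.01,until_force=25));st('down')
E
```

```text
above 26.4 F.n -0.23 F [ 0.   0.1 -0.2] Tn -0.02 d 90.44 gap 0.498 j6 -0.575
False
at 28.8 F.n 0.46 F [0.4 0.9 0.7] Tn -0.05 d 0.09 gap 0.502 j6 -0.503
grip 29.2 F.n 5.37 F [-6.  -6.6  2.9] Tn 0.03 d 0.14 gap 0.117 j6 -0.503
False
down 30.0 F.n 9.74 F [-7.5 -5.5  7.1] Tn -0.02 d -6.8 gap 0.12 j6 -0.499
```

```bash
python3 - <<'E'
from k import *
ctrl.servo_line(p-.0073*n,v=.01,until_force=15);o=st('down2')
j=np.array(o['joints'],float);j0=j.copy()
for a in (.12,.24):
    j[5]=j0[5]+a;ctrl.set_joints(j);o=st(f'turn {a}')
    if abs(o['ft_torque']@n)>.25: print('torque!');break
np.save('j0.npy',j0)
E
```

```text
down2 30.3 F.n 9.51 F [-7.5 -5.8  6.8] Tn 0.02 d -7.07 gap 0.12 j6 -0.498
turn 0.12 30.5 F.n 10.68 F [-6.4 -1.7  8.7] Tn -0.03 d -6.84 gap 0.116 j6 -0.377
turn 0.24 30.8 F.n 9.19 F [-6.2 -2.4  7.1] Tn -0.03 d -6.85 gap 0.116 j6 -0.257
```

```bash
python3 - <<'E'
from k import *
j0=np.load('j0.npy');j=j0.copy()
for a in (.45,.7,.9,1.047):
    j[5]=j0[5]+a;ctrl.set_joints(j);st(f'turn {a}')
q2=(Ro.from_quat(q)*Ro.from_rotvec([0,0,1.047])).as_quat()
ctrl.dwell(.2)
o=ctrl.observe();ctrl.servo_line(o['tool_pos']+.0072*n,v=.02);st('up')
set_gripper(.45);st('open')
o=ctrl.observe();ctrl.servo_line(o['tool_pos']+.09*n,v=.08);st('away')
ctrl.reach([.43,-.09,.32],ori([0,0,-1],[0,1,0]))
C,d=snap('w4');cv2.imwrite('pics/c4.png',cv2.resize(d['img'][130:380,150:470,::-1],None,fx=2.4,fy=2.4,interpolation=cv2.INTER_CUBIC))
marks('wrist',['vial_1','knob_grip']);print(ctrl.observe()['t'])
E
```

```text
turn 0.45 31.1 F.n 9.58 F [-6.3 -3.5  7.5] Tn -0.0 d -6.85 gap 0.118 j6 -0.048
turn 0.7 31.4 F.n 9.15 F [-6.7 -4.9  6.8] Tn -0.04 d -6.83 gap 0.119 j6 0.202
turn 0.9 31.8 F.n 9.67 F [-8.2 -5.5  6.6] Tn 0.02 d -6.85 gap 0.119 j6 0.402
turn 1.047 32.0 F.n 9.81 F [-7.9 -6.   6.9] Tn 0.04 d -6.85 gap 0.119 j6 0.55
up 32.8 F.n 5.1 F [-3.8 -1.9  3.7] Tn 0.05 d 0.35 gap 0.115 j6 0.541
open 33.1 F.n -0.03 F [0.7 0.2 0.3] Tn -0.07 d 0.31 gap 0.449 j6 0.541
away 34.4 F.n 0.36 F [-0.5 -0.5  0.2] Tn 0.01 d 90.02 gap 0.446 j6 0.469
wrist vial_1 [([0.5841, -0.1261, 0.1026], 0.7)]
wrist knob_grip [([0.4575, -0.1096, 0.084], 0.83)]
35.5833
```

View pics/c4.png

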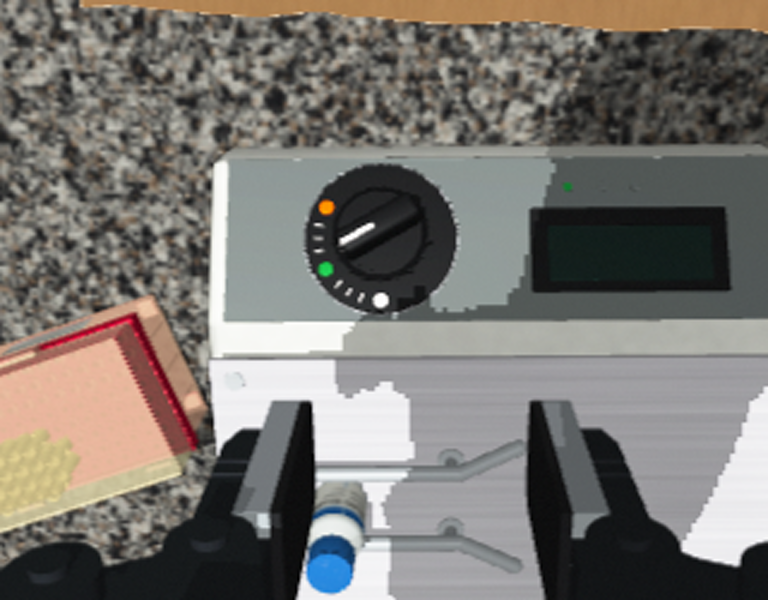

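The knob's pointer lines up with the green mark at (325,269), and vial 2 stands in the lane. Vial 1 is hidden behind the finger here; the network saw it at the stop after both were placed.

```bash
python3 - <<'E'
from h import *
imaging.camera('scene');marks('scene',['vial_1'])
print(ctrl.hand_in())
E
```

```text
scene vial_1 [([0.5811, -0.1299, 0.1008], 0.81), ([0.5843, -0.1567, 0.1001], 0.51)]
the job is handed in; nothing more can be done
None
```

I handed the job in at about 36 s of robot time: both vials stand upright in the lane against the end stop, and the knob was pressed, turned to green and released; the pass/fail verdict was not shown to me.

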